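# Put the model wagon away in the press-latch box

## Robot

A 6-joint arm with a two-finger parallel gripper is mounted at the origin on the work surface. World frame = base frame: x ahead of the robot, y to its left, z up, the work surface at z = 0. Lengths are in mm, angles in degrees, forces in N, time in s.
With the tool pointing down it reaches from about 300 to 825 mm from the base axis. Payload 5.4 kg.
Tool frame: the origin (TCP) lies between the finger pads; the fingertips stand 25 mm ahead of it and the grasp point (between the pads) lies 6 mm ahead of it; z points along the fingers, y is the direction in which the jaws open and shut (so a half turn about z gives the same grasp; the last joint's range is limited). The gripper opens to 92 mm and grips with 3 to 60 N. Pads are 20 mm wide; open, the fingers measure 128 mm over their backs; the gripper's body (75 mm by 189 mm) begins 69 mm behind the grasp point.
Start: joints at [-80.048, 9.076, 91.501, -0, 79.423, -12.038], TCP at [215.282, -533.16, 239.601] pointing down, gripper open.
Joint ranges: [-166.64, 166.64], [-54.1, 131.32], [10.49, 154.53], [-73.88, 253.88], [9.74, 151.15], [-171.62, 171.62]. Speed limits (degrees/s): [147.25, 147.25, 180, 180, 180, 180].

## Interface

Orientations are given as a 3x3 rotation matrix whose columns are the frame's x, y, z axes.
In Python, from bench import manip gives the robot as it stands.
- The arm moves only by the tool send_rows, never from a script. Its argument "moves" is text: rows parted by semicolons, each of 7 numbers parted by spaces: the turn, a rotation vector about the tool's x, y, z in degrees, then the shift along the tool's x, y, z in m, then the opening in per cent of the stroke, from 0 (shut) to 100 (fully open). A call has 1 to 12 rows; each row is the pose to reach, as a shift and turn from the pose measured when the call began, along the tool's axes at that moment; what a row does not reach only later rows make up. A row lasts 1/12 s, in which the tool goes at most 41.7 mm and 7.16 degrees, less where a joint would pass 70% of its speed; a pose out of reach is approached as far as the arm can. A call with a gripper value outside its range is refused whole. The fingers move at their own pace and stop on an object; "squeeze" is the grip in N (left out, the last holds). Time passes only in rows, so rows that repeat a pose let the fingers close. It gives the time, the measured TCP pose, the force and the opening at its end, in the units of the state.
- manip.read_state(): the state, without advancing time (a new reading comes with each control period).
- manip.grab_frame(name): name is "side" or "top"; returns the picture (400x640x3 uint8, red, green, blue); there is no depth.
- manip.camera_model(name): a dict with "intrinsics" (3x3 intrinsics, pixels), "dist_coeffs" ([k1, k2, p1, p2, k3] as OpenCV has them; the pictures are not rectified), "rvec" (rotation vector, rad) and "tvec" (3), from world to camera coordinates, as OpenCV has them. Camera axes: x right, y down, z forward; pixel columns grow to the right and rows downward; lengths in mm; the calibration is good to about 2 mm. A picture is of the moment at which its call begins. camera_model takes no time and is no camera call.
- manip.job_done(): hands the job in, once; it reports no verdict.
The state is a dict: "t": time; "q": joint angles; "qd": joint speeds; "effort": joint torques, N m; "eef_pos": TCP position; "tool_rot": TCP orientation; "ft_force": force on the tool from outside, world axes, zero at the start; "torque": the same for the moment, N m; "grip_width": finger opening in mm.
Only numpy, scipy, OpenCV 4.12 (cv2) and the standard library are available. Lean on these libraries where they do the work, as an engineer would, in place of code of your own. Each camera call takes 0.05 s, during which the arm holds its last target.

## Task

Press the clear lid down at its green spot until the latch lets go and it springs open by itself, put the little red model wagon inside the box standing on its wheels, then swing the lid down and press it again until the latch catches and holds it shut. The latch gives only when the lid is pressed right down to its stop, but the clear plastic cracks easily, so press gently (never more than 18 newtons, about 1.8 kg of push) and let go once you feel the stop. Leave the paint pot, the brush cup and the tree model where they stand.

Things in the scene. Friction and masses are not known exactly. Their poses are not given: they have to be found in the camera images.
- box: Clear plastic box 170 x 170 mm, screwed to the bench, elsewhere each time. Origin: centre of its underside, z up. Lid hinged along its +y side (hinge parallel to box x), latch on its -y side. Walls 4 mm thick, rim 70 mm above the bench (84 mm on the hinge side); free inside 162 x 162 mm.
- box_in (a point): Centre of the box's inner floor, on its surface, 6 mm above the bench; axes as the box's.
- latch (a point): Grey latch housing on the outside of the box's -y wall, 46 mm wide (x), 34 mm deep (y), 66 mm high; point: middle of its top. Push-push: pressed to the stop and released, a latched lid comes free, an open lid is caught and settles back at level. It switches only in the last 1.5 mm before the stop; pressed less, nothing changes.
- lid (a joint): Angle of the clear lid about its hinge, rad: 0 level and latched, negative pressed below that, 1.7 fully open, just past upright. A spring always lifts it, a damper (0.45 N m per rad/s) slows it: once freed it swings fully open by itself in about 1.5 s. Held at the green spot it pushes back about 6.5 N near level, 2 N wide open. More than 18 N on it cracks it.
- lid_press (a point): Centre of the top of the round green press spot (24 mm across), mid-width, 185 mm from the hinge, 94 mm above the bench when latched; moves with the lid; z: the lid's outer normal, x along the hinge. The hard stop is felt 8.5 to 18.5 mm below the spot's latched height: it differs every run, cannot be seen, and is the same within 1 mm for both presses.
- lid_hinge (a point): Middle of the lid's hinge line, 90 mm above the bench; turns with the lid. The lid is a clear plate 4 mm thick with its middle plane through the hinge line, 174 mm along the hinge (x), reaching 202 mm from it (along -y of this point), with a green edge trim 12 mm high.
- wagon_center (a point): Red model goods wagon, black wheels: 66 mm long (its x), 24 mm wide (its y), 30 mm high, about 80 g. The red body, 60 x 24 mm, takes the upper 18 mm and has flat sides to grip across the 24 mm. The wheels do not turn. Point: its centre, 15 mm above what it stands on; z up when on its wheels.
- paint_pot: Small amber paint jar with an orange cap, 34 mm across, 45 mm high. Bystander. Origin: centre of its underside.
- brush_cup: White cup 72 mm across the rim, 85 mm high, with brushes standing in it up to 160 mm high and within 38 mm of its axis. Bystander. Origin: centre of its underside.
- tree_base: Block of pink foam 50 (x) x 110 (y) x 32 mm with a small model tree, 100 mm high in all. Bystander. Origin: centre of its underside.
Not all that is in view belongs to the job. What is meant by the part that bears wagon_center is not blue, and is the smaller of those in its own colour.

How it is judged:
By the outcome, as a careful person would: the job done as asked, in the order asked, and still so for the second after the job is handed in, with the robot touching nothing.
It also fails if it takes over 72 s, if anything falls off the work surface, if the arm or the gripper's body presses on something with over 40 N, if the wrist force passes 120 N, or if a joint passes its speed limit or range.

## Working session

There is one attempt and no reset: what is moved stays moved. The work goes in short steps, Python scripts to look and compute and a tool call to move; the robot and the scene stay as the last step left them, time stands still between calls to the robot, and variables do not carry over. Pictures are saved under pics/ and viewed, and the job is handed in when it is done.

Besides the shell and the picture viewer there is one more tool, called after "Call:" in YAML: its name, and indented under it one key for each argument. send_rows: Moves the arm, as the interface text tells. Its arguments: {"type":"object","properties":{"moves":{"type":"string"},"squeeze":{"type":"number"}},"required":["moves"]}

```bash
ls; mkdir -p pics
python3 - <<'E'
from bench import manip
import cv2
s=manip.read_state();print({k:s[k] for k in('t','eef_pos','tool_rot','ft_force','grip_width')})
for n in('side','top'):
    f=manip.grab_frame(n);cv2.imwrite(f'pics/{n}0.png',f[:,:,::-1]);print(n,manip.camera_model(n))
E
```

```text
pics
{'t': 0.0, 'eef_pos': array([ 215.18532156, -532.61043306,  238.64034099]), 'tool_rot': array([[ 9.27241867e-01,  3.74462829e-01, -3.30884713e-04],
       [ 3.74462793e-01, -9.27240182e-01,  1.80625625e-03],
       [ 3.69566224e-04, -1.79874043e-03, -9.99998314e-01]]), 'ft_force': array([ 0.65225451, -0.21093875, -0.57786641]), 'grip_width': 91.91665536157214}
side {'intrinsics': array([[440.76827258,   0.        , 320.13443018],
       [  0.        , 440.76827258, 199.10574112],
       [  0.        ,   0.        ,   1.        ]]), 'dist_coeffs': array([0.00672185, 0.        , 0.        , 0.        , 0.        ]), 'rvec': array([ 2.26053303, -0.13484423,  0.03587456]), 'tvec': array([-562.19407744,  111.74446133, 1297.17605987])}
top {'intrinsics': array([[486.88550147,   0.        , 318.89106938],
       [  0.        , 486.88550147, 196.6772375 ],
       [  0.        ,   0.        ,   1.        ]]), 'dist_coeffs': array([0.01071112, 0.        , 0.        , 0.        , 0.        ]), 'rvec': array([ 2.14226659, -2.05592477,  0.23027537]), 'tvec': array([ -19.42896749,  581.55296134, 1138.77310608])}
```

View pics/side0.png

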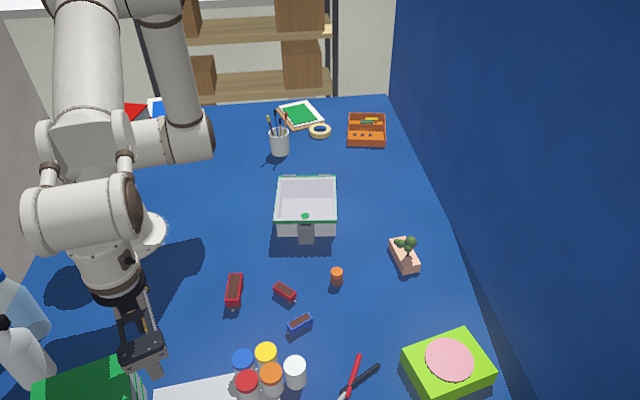

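View pics/top0.png

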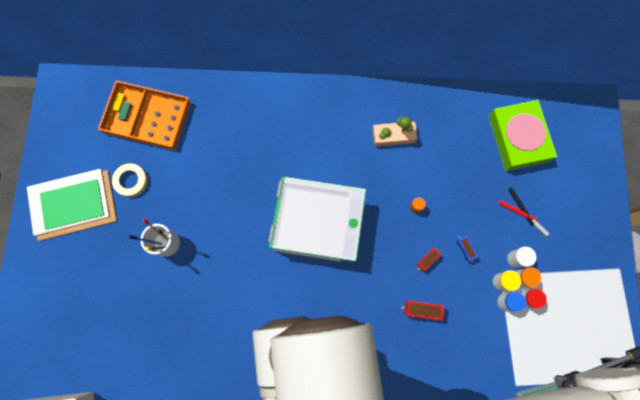

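The side view shows the box at (306,207) with its green spot at (305,216). The small red wagon is at (285,292), the larger red one at (233,289), a blue one at (300,323), the pot at (337,275), the tree at (405,255) and the cup at (279,143). In the top view the spot is at (353,223), the small wagon at (429,260) and the large one at (425,311). Next I'll measure these.

```bash
cat > h.py <<'E'
import cv2,numpy as np
from bench import manip
def ray(n,px):
    c=manip.camera_model(n);R=cv2.Rodrigues(c['rvec'])[0]
    p=cv2.undistortPoints(np.array(px,float).reshape(-1,1,2),c['intrinsics'],c['dist_coeffs']).reshape(-1,2)
    d=np.c_[p,np.ones(len(p))]@R
    return -R.T@c['tvec'],d
def plane(n,px,z):
    o,d=ray(n,px);return o+d*((z-o[2])/d[:,2])[:,None]
def tri(a,b):
    o1,d1=ray('side',a);o2,d2=ray('top',b);d1=d1[0];d2=d2[0]
    t=np.linalg.lstsq(np.c_[d1,-d2],o2-o1,rcond=None)[0]
    p,q=o1+t[0]*d1,o2+t[1]*d2
    return (p+q)/2,np.linalg.norm(p-q)
def blobs(img,lo,hi,amin=20,roi=None):
    h=cv2.cvtColor(img,cv2.COLOR_RGB2HSV)
    m=cv2.inRange(h,lo,hi) if lo[0]<=hi[0] else cv2.inRange(h,(lo[0],)+lo[1:],(180,)+hi[1:])|cv2.inRange(h,(0,)+lo[1:],hi)
    if roi: 
        k=np.zeros_like(m);k[roi[1]:roi[3],roi[0]:roi[2]]=255;m&=k
    n,l,s,c=cv2.connectedComponentsWithStats(m)
    return [(c[i].round(1),s[i].tolist(),(l==i)) for i in range(1,n) if s[i][4]>=amin]
E
python3 - <<'E'
from h import *
np.set_printoptions(precision=1,suppress=True)
S=cv2.imread('pics/side0.png')[:,:,::-1].copy();T=cv2.imread('pics/top0.png')[:,:,::-1].copy()
for n,I,rs in(('side',S,dict(g=(265,165,350,250),r=(215,265,300,312))),('top',T,dict(g=(260,170,375,270),r=(395,240,450,330)))):
    for b in blobs(I,(45,90,60),(85,255,255),10,rs['g']):
        print(n,'green',b[0],b[1],plane(n,[b[0]],94)[0])
    for b in blobs(I,(170,120,60),(12,255,255),15,rs['r']):
        print(n,'red',b[0],b[1],plane(n,[b[0]],22)[0])
def crop(I,x0,y0,x1,y1,k): return cv2.resize(I[y0:y1,x0:x1],None,fx=k,fy=k,interpolation=cv2.INTER_CUBIC)[:,:,::-1]
cv2.imwrite('pics/c1.png',crop(S,220,165,350,315,4)[:600])
cv2.imwrite('pics/c2.png',crop(T,260,170,450,325,4)[:600,:800])
E
```

```text
side green [307.7 175.6] [296, 175, 22, 2, 27] [540.5 103.6  94. ]
side green [304.6 215.2] [301, 213, 8, 5, 33] [516.  -77.1  94. ]
side green [303.9 221.7] [273, 220, 64, 4, 169] [ 511.9 -103.2   94. ]
side red [233.9 292.8] [225, 273, 18, 34, 267] [ 319.8 -263.5   22. ]
side red [284.4 291.9] [273, 282, 23, 20, 115] [ 445.7 -276.6   22. ]
top green [282.3 178.9] [281, 177, 4, 5, 14] [616.1  95.   94. ]
top green [276.5 210.8] [273, 196, 8, 30, 86] [536.5 104.3  94. ]
top green [353.  222.8] [349, 219, 9, 9, 64] [514.9 -79.7  94. ]
top green [270.7 243.9] [269, 240, 4, 8, 19] [456.4 113.2  94. ]
top red [428.8 259.2] [418, 248, 23, 23, 241] [ 443.5 -275.    22. ]
top red [424.3 310.2] [405, 301, 39, 19, 565] [ 319.3 -262.9   22. ]
```

```bash
sleep 0
```

```text
(no output)
```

View pics/c1.png

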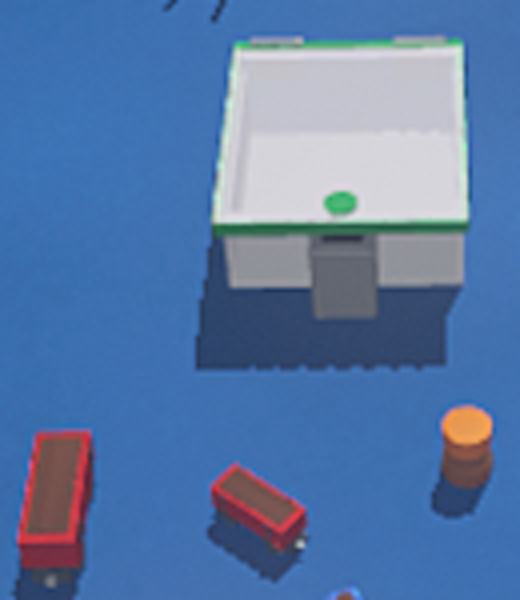

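View pics/c2.png

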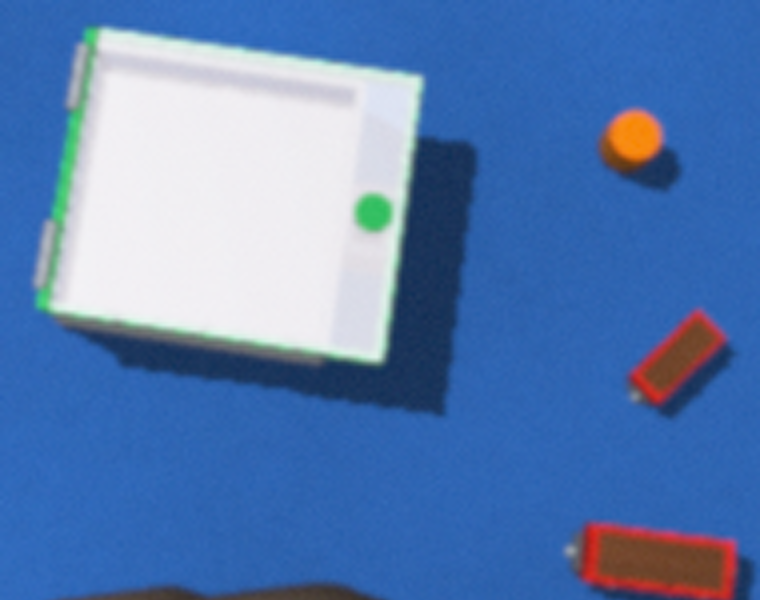

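Run:
```python
from h import *
np.set_printoptions(precision=1,suppress=True)
S=cv2.imread('pics/side0.png')[:,:,::-1].copy();T=cv2.imread('pics/top0.png')[:,:,::-1].copy()
print('spot tri',tri((304.6,215.2),(353,222.8)))
# wagon top from red contour (rim of top), top view
for nm,roi in(('small',(415,244,446,276)),('large',(400,296,450,328))):
    b=max(blobs(T,(170,120,60),(12,255,255),15,roi),key=lambda b:b[1][4])
    ys,xs=np.nonzero(b[2]); pts=plane('top',np.c_[xs,ys],30)[:,:2].astype(np.float32)
    print(nm,cv2.minAreaRect(pts))
# hand-read corners of top face c2 crop
c=np.array([[697,312],[725,340],[658,403],[632,378]])/4+[260,170]-.375
P=plane('top',c,30);print(P,P.mean(0),np.linalg.norm(P-np.roll(P,-1,0),axis=1))
c=np.array([[237,466],[306,510],[288,536],[213,493]])/4+[220,165]-.375
P=plane('side',c,30);print(P,P.mean(0),np.linalg.norm(P-np.roll(P,-1,0),axis=1))
print('pot',plane('top',[(418.5,204.5)],45),'cup',plane('top',[(160,240)],85),plane('side',[(279,133)],85),'tree',plane('top',[(396,136)],32))
```

```text
spot tri (array([515.2, -79.5,  96. ]), np.float64(1.3743031977788354))
small ((442.59765625, -273.18359375), (23.863473892211914, 59.132633209228516), 45.81484603881836)
large ((319.1572570800781, -260.9178771972656), (91.57611846923828, 35.77497863769531), 85.4140853881836)
[[ 471.9 -286.1   30. ]
 [ 455.2 -303.2   30. ]
 [ 414.7 -261.5   30. ]
 [ 429.4 -245.6   30. ]] [ 442.8 -274.1   30. ] [23.9 58.1 21.6 58.7]
[[ 433.6 -247.1   30. ]
 [ 474.8 -287.4   30. ]
 [ 462.5 -305.8   30. ]
 [ 417.8 -266.8   30. ]] [ 447.2 -276.8   30. ] [57.6 22.1 59.3 25.3]
pot [[ 576.7 -245.5   45. ]] cup [[456.1 378.2  85. ]] [[462.3 382.1  85. ]] tree [[ 760.6 -190.1   32. ]]
```

Call:
send_rows:
  moves: "0 0 -61.5 0.448 -0.309 0 0;0 0 -61.5 0.448 -0.309 0 0;0 0 -61.5 0.448 -0.309 0 0;0 0 -61.5 0.448 -0.309 0 0;0 0 -61.5 0.448 -0.309 0 0;0 0 -61.5 0.448 -0.309 0 0;0 0 -61.5 0.448 -0.309 0 0;0 0 -61.5 0.448 -0.309 0 0;0 0 -61.5 0.448 -0.309 0 0;0 0 -61.5 0.448 -0.309 0 0;0 0 -61.5 0.448 -0.309 0 0;0 0 -61.5 0.448 -0.309 0 0"
  squeeze: 20

```text
t: 1.1
eef_pos: [490.9, -113.5, 239.2]
tool_rot: [[0.113, 0.994, -0.001], [0.994, -0.113, 0.002], [0.002, -0.001, -1.0]]
ft_force: [1.5, -1.6, 0.4]
grip_width: 14.0
```

```bash
cat >> h.py <<'E'
def to(p,yang):
    "print tool-frame shift to world TCP p and turn to vertical tool with y axis at yang deg"
    from scipy.spatial.transform import Rotation as Ro
    s=manip.read_state();R=s['tool_rot'];a=np.radians(yang)
    y=np.array([np.cos(a),np.sin(a),0]);z=np.array([0,0,-1.]);x=np.cross(y,z)
    rv=Ro.from_matrix(R.T@np.c_[x,y,z]).as_rotvec(degrees=True)
    print('t',round(s['t'],2),'pos',s['eef_pos'].round(1),'f',s['ft_force'].round(1),'w',round(s['grip_width'],1))
    print('turn',rv.round(2),'shift m',(R.T@(np.array(p)-s['eef_pos'])/1000).round(4))
E
python3 -c "
from h import *
to((515.3,-78.5,145),-6.5)"
```

```text
t 1.1 pos [ 490.9 -113.5  239.2] f [ 1.5 -1.6  0.4] w 14.0
turn [-0.04 -0.09 -0.  ] shift m [0.0374 0.0204 0.0942]
```

Call:
send_rows:
  moves: "0 -0.1 0 0.0374 0.0204 0.03 0;0 -0.1 0 0.0374 0.0204 0.06 0;0 -0.1 0 0.0374 0.0204 0.09 0;0 -0.1 0 0.0374 0.0204 0.094 0;0 -0.1 0 0.0374 0.0204 0.094 0"

```text
t: 1.52
eef_pos: [513.5, -77.7, 143.0]
tool_rot: [[0.113, 0.994, -0.006], [0.994, -0.113, 0.002], [0.001, -0.006, -1.0]]
ft_force: [0.2, -0.1, 0.5]
grip_width: 0.2
```

```bash
python3 -c "
from h import *
to((515.3,-78.5,122),-6.5)
for n in('side','top'):
    cv2.imwrite(f'pics/{n}1.png',cv2.resize(manip.grab_frame(n)[150:290,230:430],None,fx=4,fy=4)[:,:,::-1])
"
```

```text
t 1.52 pos [513.5 -77.7 143. ] f [ 0.2 -0.1  0.5] w 0.2
turn [-0.36 -0.08  0.01] shift m [-0.0006  0.002   0.021 ]
```

View pics/side1.png

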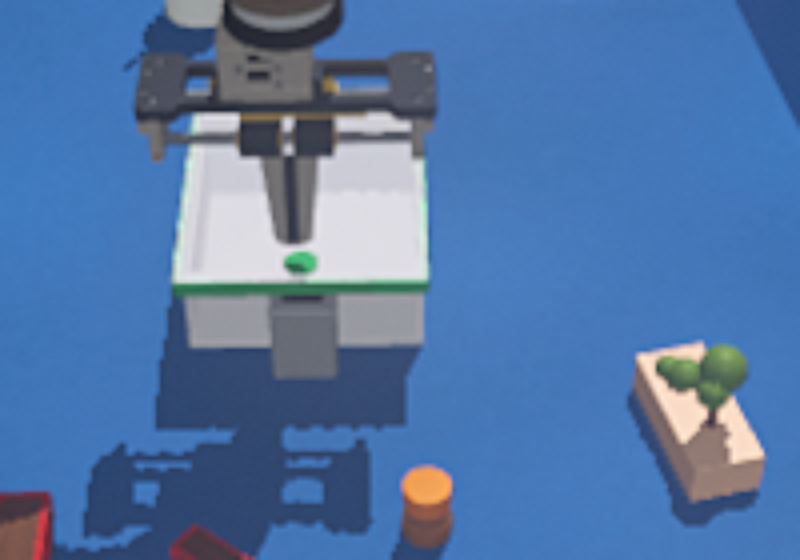

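The closed tips hang just above and behind the spot: tips at (293,240) in the crop, spot at (300,262). This fits a 24 mm height gap. Next I'll descend in fine steps.

Call:
send_rows:
  moves: "-0.3 0 0 -0.0006 0.002 0.01 0;-0.3 0 0 -0.0006 0.002 0.018 0;-0.3 0 0 -0.0006 0.002 0.02 0;-0.3 0 0 -0.0006 0.002 0.021 0;-0.3 0 0 -0.0006 0.002 0.021 0"

```text
t: 2.03
eef_pos: [517.9, -80.2, 125.7]
tool_rot: [[0.114, 0.993, 0.006], [0.993, -0.114, -0.001], [-0.001, 0.006, -1.0]]
ft_force: [-0.3, -0.1, 0.2]
grip_width: 0.5
```

Call:
send_rows:
  moves: "0 0 0 0 0 0.001 0;0 0 0 0 0 0.002 0;0 0 0 0 0 0.003 0;0 0 0 0 0 0.004 0;0 0 0 0 0 0.004 0"

```text
t: 2.45
eef_pos: [517.8, -80.2, 121.5]
tool_rot: [[0.114, 0.993, 0.006], [0.993, -0.114, -0.001], [-0.001, 0.006, -1.0]]
ft_force: [-0.2, 0.4, 0.5]
grip_width: 0.4
```

Call:
send_rows:
  moves: "0 0 0 0 0 0.001 0;0 0 0 0 0 0.002 0;0 0 0 0 0 0.003 0;0 0 0 0 0 0.003 0"

```text
t: 2.78
eef_pos: [518.0, -80.3, 119.2]
tool_rot: [[0.114, 0.993, 0.006], [0.993, -0.114, -0.001], [-0.001, 0.006, -1.0]]
ft_force: [-1.9, 1.5, 7.0]
grip_width: 0.6
```

Call:
send_rows:
  moves: "0 0 0 0 0 0.001 0;0 0 0 0 0 0.002 0;0 0 0 0 0 0.003 0;0 0 0 0 0 0.003 0"

```text
t: 3.12
eef_pos: [518.1, -80.3, 116.9]
tool_rot: [[0.114, 0.993, 0.006], [0.993, -0.114, -0.002], [-0.001, 0.006, -1.0]]
ft_force: [-3.7, 0.6, 6.8]
grip_width: 0.3
```

Call:
send_rows:
  moves: "0 0 0 0 0 0.001 0;0 0 0 0 0 0.002 0;0 0 0 0 0 0.002 0"

```text
t: 3.37
eef_pos: [518.1, -80.3, 115.6]
tool_rot: [[0.114, 0.993, 0.006], [0.993, -0.114, -0.002], [-0.001, 0.006, -1.0]]
ft_force: [-4.1, 0.4, 6.7]
grip_width: 0.6
```

Call:
send_rows:
  moves: "0 0 0 0 0 0.001 0;0 0 0 0 0 0.001 0"

```text
t: 3.53
eef_pos: [518.1, -80.3, 115.4]
tool_rot: [[0.114, 0.994, 0.005], [0.994, -0.114, -0.002], [-0.001, 0.005, -1.0]]
ft_force: [-2.9, 1.6, 7.4]
grip_width: 0.6
```

Call:
send_rows:
  moves: "0 0 0 0 0 0.001 0;0 0 0 0 0 0.001 0"

```text
t: 3.7
eef_pos: [518.1, -80.3, 115.1]
tool_rot: [[0.113, 0.994, 0.005], [0.994, -0.113, -0.002], [-0.001, 0.005, -1.0]]
ft_force: [-3.9, 0.6, 7.3]
grip_width: 0.6
```

Call:
send_rows:
  moves: "0 0 0 0 0 0.0015 0;0 0 0 0 0 0.0025 0;0 0 0 0 0 0.0032 0;0 0 0 0 0 0.0032 0"

```text
t: 4.03
eef_pos: [518.1, -80.3, 112.7]
tool_rot: [[0.113, 0.994, 0.005], [0.994, -0.113, -0.002], [-0.001, 0.005, -1.0]]
ft_force: [-2.3, 0.6, 5.6]
grip_width: 0.6
```

Call:
send_rows:
  moves: "0 0 0 0 0 0.001 0;0 0 0 0 0 0.0015 0"

```text
t: 4.2
eef_pos: [518.2, -80.3, 112.1]
tool_rot: [[0.113, 0.994, 0.004], [0.994, -0.113, -0.002], [-0.001, 0.004, -1.0]]
ft_force: [-3.3, 0.6, 7.7]
grip_width: 0.4
```

Call:
send_rows:
  moves: "0 0 0 0 0 0.001 0;0 0 0 0 0 0.0015 0"

```text
t: 4.37
eef_pos: [518.2, -80.3, 111.5]
tool_rot: [[0.113, 0.994, 0.004], [0.994, -0.113, -0.002], [-0.001, 0.004, -1.0]]
ft_force: [-3.9, 0.9, 7.3]
grip_width: 0.2
```

Call:
send_rows:
  moves: "0 0 0 0 0 0.001 0;0 0 0 0 0 0.0015 0"

```text
t: 4.53
eef_pos: [518.2, -80.2, 110.9]
tool_rot: [[0.113, 0.994, 0.003], [0.994, -0.113, -0.002], [-0.001, 0.004, -1.0]]
ft_force: [-3.3, 1.4, 7.9]
grip_width: 0.9
```

Call:
send_rows:
  moves: "0 0 0 0 0 0.001 0;0 0 0 0 0 0.0015 0"

```text
t: 4.7
eef_pos: [518.2, -80.3, 110.3]
tool_rot: [[0.112, 0.994, 0.003], [0.994, -0.112, -0.002], [-0.001, 0.003, -1.0]]
ft_force: [-3.3, 1.1, 8.3]
grip_width: 0.4
```

Call:
send_rows:
  moves: "0 0 0 0 0 0.001 0;0 0 0 0 0 0.0015 0;0 0 0 0 0 0.0015 0"

```text
t: 4.95
eef_pos: [518.2, -80.2, 109.8]
tool_rot: [[0.112, 0.994, 0.003], [0.994, -0.112, -0.002], [-0.001, 0.003, -1.0]]
ft_force: [-3.8, 1.4, 9.1]
grip_width: 0.6
```

Call:
send_rows:
  moves: "0 0 0 0 0 0.001 0;0 0 0 0 0 0.0015 0;0 0 0 0 0 0.0015 0"

```text
t: 5.2
eef_pos: [518.3, -80.3, 109.6]
tool_rot: [[0.112, 0.994, 0.002], [0.994, -0.112, -0.002], [-0.001, 0.002, -1.0]]
ft_force: [-5.1, 2.1, 10.7]
grip_width: 0.5
```

Call:
send_rows:
  moves: "0 0 0 0 0 0.001 0;0 0 0 0 0 0.0015 0;0 0 0 0 0 0.0015 0"

```text
t: 5.45
eef_pos: [518.3, -80.3, 109.5]
tool_rot: [[0.111, 0.994, 0.002], [0.994, -0.111, -0.002], [-0.001, 0.002, -1.0]]
ft_force: [-5.8, 1.1, 11.1]
grip_width: 0.9
```

Call:
send_rows:
  moves: "0 0 0 0 0 0.0015 0;0 0 0 0 0 0.0018 0;0 0 0 0 0 0.0018 0"

```text
t: 5.7
eef_pos: [518.4, -80.3, 109.5]
tool_rot: [[0.111, 0.994, 0.001], [0.994, -0.111, -0.002], [-0.002, 0.001, -1.0]]
ft_force: [-7.0, 2.1, 13.4]
grip_width: 0.6
```

Firm stop at TCP z of about 109.5: force rose and the motion ended. Now I'll back off upward and toward box −y.

Call:
send_rows:
  moves: "0 0 0 0 0 -0.01 0;0 0 0 -0.02 0 -0.03 0;0 0 0 -0.06 0 -0.06 0;0 0 0 -0.1 0 -0.09 0;0 0 0 -0.14 0 -0.12 20;0 0 0 -0.18 0 -0.12 45;0 0 0 -0.2 0 -0.12 65;0 0 0 -0.2 0 -0.12 65"

```text
t: 6.37
eef_pos: [495.5, -285.7, 232.0]
tool_rot: [[0.117, 0.993, 0.004], [0.993, -0.117, -0.007], [-0.007, 0.005, -1.0]]
ft_force: [0.1, -0.1, 0.3]
grip_width: 24.7
```

```bash
python3 -c "
from h import *
to((444.5,-275,130),45)
for n in('side','top'):
    cv2.imwrite(f'pics/{n}2.png',manip.grab_frame(n)[:,:,::-1])
"
```

```text
t 6.37 pos [ 495.5 -285.7  232. ] f [ 0.1 -0.1  0.3] w 24.7
turn [  0.07   0.49 -51.71] shift m [ 0.0054 -0.0523  0.1017]
```

View pics/side2.png

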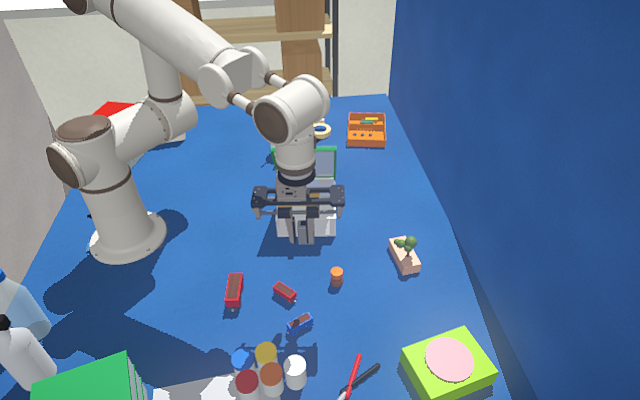

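View pics/top2.png

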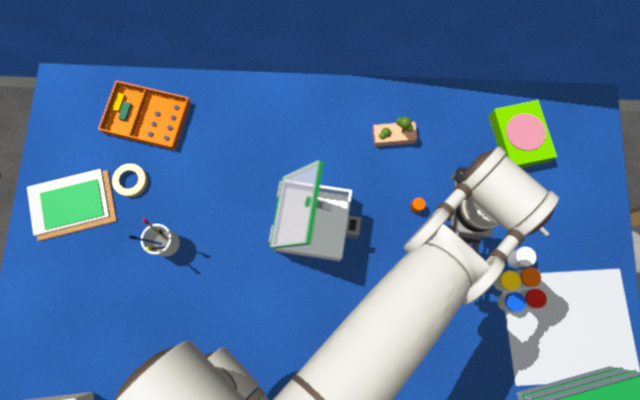

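The lid is swinging up (green rim at (305,150) in the side view). The wagon has not moved: side (285,292). Next I'll move above it.

Call:
send_rows:
  moves: "0 0 -7 0.0054 -0.0523 0.02 65;0 0 -14 0.0054 -0.0523 0.04 65;0 0 -21 0.0054 -0.0523 0.06 65;0 0 -28 0.0054 -0.0523 0.08 65;0 0 -35 0.0054 -0.0523 0.1 65;0 0.5 -42 0.0054 -0.0523 0.1 65;0 0.5 -49 0.0054 -0.0523 0.1 65;0 0.5 -51.7 0.0054 -0.0523 0.1 65;0 0.5 -51.7 0.0054 -0.0523 0.1 65;0 0.5 -51.7 0.0054 -0.0523 0.1 65"

```text
t: 7.3
eef_pos: [444.5, -267.3, 129.2]
tool_rot: [[-0.709, 0.705, -0.002], [0.705, 0.709, 0.008], [0.007, 0.004, -1.0]]
ft_force: [0.2, 0.3, -0.5]
grip_width: 59.7
```

```bash
python3 -c "
from h import *
to((444.5,-275,29),45)
for n in('side','top'):
    cv2.imwrite(f'pics/{n}3.png',manip.grab_frame(n)[:,:,::-1])
I=cv2.imread('pics/side3.png')[220:320,210:350];cv2.imwrite('pics/s3c.png',cv2.resize(I,None,fx=5,fy=5))
"
```

```text
t 7.3 pos [ 444.5 -267.3  129.2] f [ 0.2  0.3 -0.5] w 59.7
turn [ 0.22 -0.39  0.16] shift m [-0.0061 -0.0058  0.1002]
```

View pics/s3c.png

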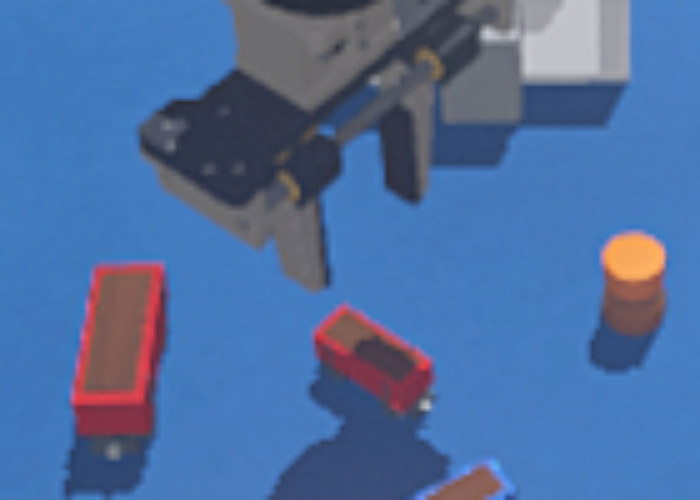

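View pics/top3.png

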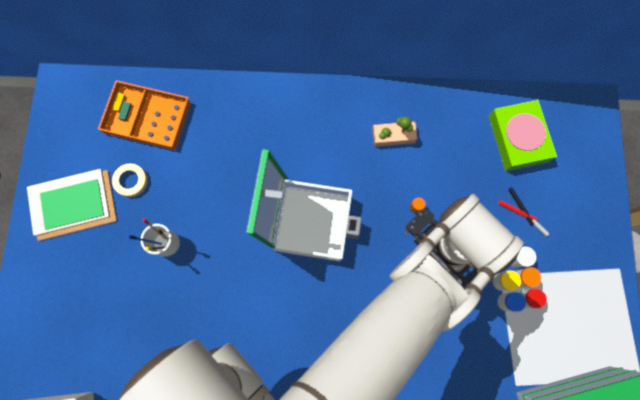

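Call:
send_rows:
  moves: "0.2 -0.4 0 -0.0061 -0.0058 0.02 65;0.2 -0.4 0 -0.0061 -0.0058 0.04 65;0.2 -0.4 0 -0.0061 -0.0058 0.06 65;0.2 -0.4 0 -0.0061 -0.0058 0.06 65;0.2 -0.4 0 -0.0061 -0.0058 0.06 65"

```text
t: 7.82
eef_pos: [444.0, -275.0, 68.8]
tool_rot: [[-0.709, 0.706, -0.001], [0.706, 0.709, 0.002], [0.002, 0.0, -1.0]]
ft_force: [-0.0, 0.7, -0.3]
grip_width: 59.9
```

```bash
python3 -c "
from h import *
to((444.5,-275,29),45)
"
```

```text
t 7.82 pos [ 444.  -275.    68.8] f [-0.   0.7 -0.3] w 59.9
turn [ 0.02 -0.1   0.13] shift m [-0.0004  0.0003  0.0398]
```

Call:
send_rows:
  moves: "0 0 0 0 0 0.015 65;0 0 0 0 0 0.03 65;0 0 0 0 0 0.038 65;0 0 0 0 0 0.0395 65;0 0 0 0 0 0.0395 65;0 0 0 0 0 0.0395 50;0 0 0 0 0 0.0395 40;0 0 0 0 0 0.0395 32;0 0 0 0 0 0.0395 25;0 0 0 0 0 0.0395 20;0 0 0 0 0 0.0395 20;0 0 0 0 0 0.0395 20"
  squeeze: 20

```text
t: 8.82
eef_pos: [444.1, -275.0, 29.4]
tool_rot: [[-0.709, 0.705, -0.001], [0.705, 0.709, 0.001], [0.002, 0.0, -1.0]]
ft_force: [0.5, 0.5, 1.8]
grip_width: 23.8
```

Call:
send_rows:
  moves: "0 0 0 0 0 0 15;0 0 0 0 0 0 15;0 0 0 0 0 0 15"

```text
t: 9.07
eef_pos: [444.1, -275.0, 29.5]
tool_rot: [[-0.709, 0.705, -0.001], [0.705, 0.709, 0.001], [0.002, 0.0, -1.0]]
ft_force: [-0.7, 0.1, 0.9]
grip_width: 23.6
```

Gripped at 24 mm. I'll lift, then measure the open box and hinge.

Call:
send_rows:
  moves: "0 0 0 0 0 -0.02 10;0 0 0 0 0 -0.05 10;0 0 0 0 0 -0.09 10;0 0 0 0 0 -0.13 10;0 0 0 0 0 -0.15 10;0 0 0 0 0 -0.15 10"

```text
t: 9.57
eef_pos: [446.8, -277.6, 185.4]
tool_rot: [[-0.709, 0.705, 0.007], [0.705, 0.709, -0.006], [-0.009, 0.0, -1.0]]
ft_force: [0.4, -0.2, -1.0]
grip_width: 23.6
```

```bash
python3 -c "
from h import *
to((527,22,180),-6.5)
for n in('side','top'):
    I=manip.grab_frame(n)[:,:,::-1];cv2.imwrite(f'pics/{n}4.png',I)
    a=I[100:300,200:400]if n=='side' else I[140:280,235:435]
    cv2.imwrite(f'pics/{n}4c.png',cv2.resize(a,None,fx=3 if n=='side' else 4,fy=3 if n=='side' else 4,interpolation=cv2.INTER_CUBIC))
"
```

```text
t 9.57 pos [ 446.8 -277.6  185.4] f [ 0.4 -0.2 -1. ] w 23.6
turn [ 0.25  0.48 51.64] shift m [0.1545 0.269  0.004 ]
```

View pics/side4c.png

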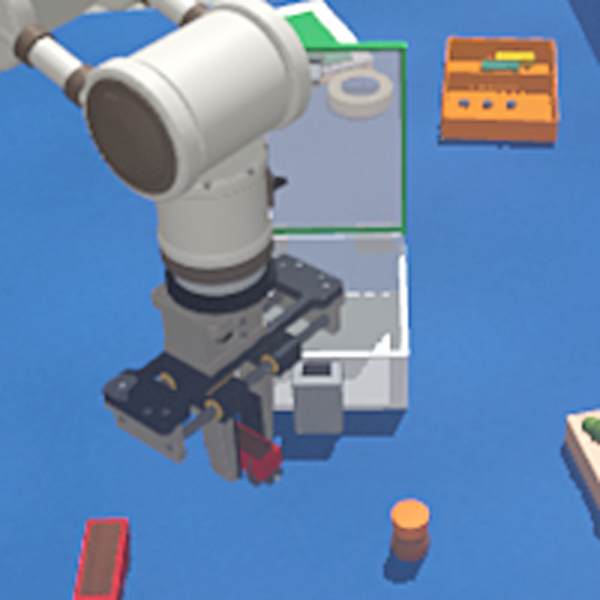

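View pics/top4c.png

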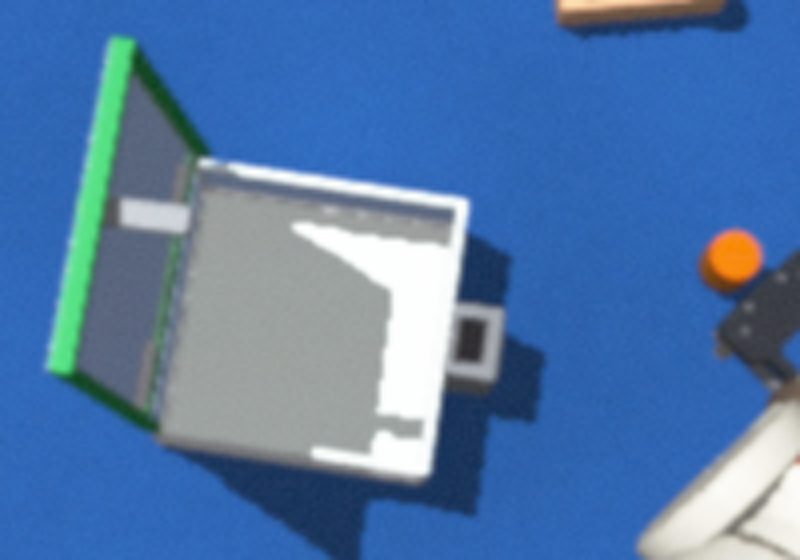

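```bash
python3 -c "
from h import *
np.set_printoptions(precision=1,suppress=True)
f=lambda l:np.array(l)/4+[235,140]-.375
a=plane('top',f([[468,199],[431,479]]),70);b=plane('top',f([[200,159],[160,436]]),84)
print(a,b,'centre',(a.mean(0)+b.mean(0))/2,np.linalg.norm(a[0]-a[1]),np.linalg.norm(b[0]-b[1]),a.mean(0)-b.mean(0))
print('latch',plane('top',f([[474,341]]),66))
t=plane('top',f([[122,40],[62,368]]),292);print('lidtop',t,t.mean(0))
"
```

```text
[[602.7 -75.7  70. ]
 [429.4 -58.1  70. ]] [[617.8  90.2  84. ]
 [446.8 104.2  84. ]] centre [524.2  15.2  77. ] 174.2241969860504 171.55177471645763 [ -16.3 -164.   -14. ]
latch [[514.7 -81.9  66. ]]
lidtop [[624.1 115.7 292. ]
 [454.2 134.  292. ]] [539.2 124.9 292. ]
```

Call:
send_rows:
  moves: "0 0 7 0.012 0.022 0 10;0 0 14 0.024 0.042 0 10;0 0 21 0.037 0.064 0 10;0 0 28 0.05 0.088 0 10;0 0 35 0.065 0.113 0 10;0 0 42 0.082 0.142 0 10;0 0.5 49 0.1 0.174 0 10;0 0.5 51.6 0.118 0.205 0 10;0 0.5 51.6 0.136 0.236 0 10;0 0.5 51.6 0.15 0.26 0 10;0 0.5 51.6 0.153 0.266 0 10;0 0.5 51.6 0.153 0.266 0 10"

```text
t: 10.67
eef_pos: [522.2, 22.9, 177.1]
tool_rot: [[0.11, 0.994, -0.008], [0.994, -0.109, 0.009], [0.009, -0.009, -1.0]]
ft_force: [0.0, 0.0, -1.4]
grip_width: 23.9
```

```bash
python3 -c "
from h import *
to((526,19,37),-6.5)
"
```

```text
t 10.67 pos [522.2  22.9 177.1] f [ 0.   0.  -1.4] w 23.9
turn [-0.49 -0.49  0.21] shift m [-0.0046  0.0054  0.1401]
```

Call:
send_rows:
  moves: "-0.5 -0.5 0.2 -0.0046 0.0054 0.02 10;-0.5 -0.5 0.2 -0.0046 0.0054 0.05 10;-0.5 -0.5 0.2 -0.0046 0.0054 0.08 10;-0.5 -0.5 0.2 -0.0046 0.0054 0.105 10;-0.5 -0.5 0.2 -0.0046 0.0054 0.117 10;-0.5 -0.5 0.2 -0.0046 0.0054 0.117 10;-0.5 -0.5 0.2 -0.0046 0.0054 0.117 10"

```text
t: 11.25
eef_pos: [525.7, 18.0, 59.7]
tool_rot: [[0.114, 0.993, -0.001], [0.993, -0.114, -0.0], [-0.0, -0.001, -1.0]]
ft_force: [-0.2, 0.5, -0.4]
grip_width: 24.3
```

```bash
python3 -c "
from h import *
to((526,19,36),-6.5)
"
```

```text
t 11.25 pos [525.7  18.   59.7] f [-0.2  0.5 -0.4] w 24.3
turn [-0.08  0.01 -0.05] shift m [0.0011 0.0002 0.0237]
```

Call:
send_rows:
  moves: "0 0 0 0 0 0.008 10;0 0 0 0 0 0.016 10;0 0 0 0 0 0.021 10;0 0 0 0 0 0.0235 10;0 0 0 0 0 0.0235 10"

```text
t: 11.67
eef_pos: [525.5, 18.0, 35.8]
tool_rot: [[0.114, 0.993, -0.002], [0.993, -0.114, -0.0], [-0.0, -0.002, -1.0]]
ft_force: [0.5, 0.8, -1.0]
grip_width: 24.0
```

Call:
send_rows:
  moves: "0 0 0 0 0 0.001 10;0 0 0 0 0 0.001 10"

```text
t: 11.83
eef_pos: [525.9, 18.0, 35.4]
tool_rot: [[0.114, 0.994, -0.001], [0.994, -0.114, -0.0], [-0.0, -0.001, -1.0]]
ft_force: [-1.5, 0.1, 0.7]
grip_width: 23.5
```

Call:
send_rows:
  moves: "0 0 0 0 0 0.0002 30;0 0 0 0 0 0.0002 36;0 0 0 0 0 0 45;0 0 0 0 0 0 50;0 0 0 0 0 0 50;0 0 0 0 0 -0.01 50;0 0 0 0 0 -0.04 50;0 0 0 0 0 -0.08 50;0 0 0 0 0 -0.12 50;0 0 0 -0.02 0 -0.15 50;0 0 0 -0.06 0 -0.15 30;0 0 0 -0.1 0 -0.15 10"

```text
t: 12.83
eef_pos: [516.4, -82.3, 189.5]
tool_rot: [[0.111, 0.994, 0.005], [0.994, -0.111, -0.003], [-0.002, 0.005, -1.0]]
ft_force: [0.1, 0.2, -0.8]
grip_width: 35.1
```

Call:
send_rows:
  moves: "0 0 0 -0.04 -0.05 -0.03 0;0 0 0 -0.05 -0.08 -0.06 0;0 0 0 -0.05 -0.1 -0.1 0;0 0 0 -0.05 -0.1 -0.14 0;0 0 0 -0.05 -0.1 -0.18 0;0 0 0 -0.05 -0.1 -0.18 0"

```text
t: 13.33
eef_pos: [410.2, -120.9, 374.9]
tool_rot: [[0.112, 0.994, 0.011], [0.994, -0.112, -0.007], [-0.006, 0.012, -1.0]]
ft_force: [0.4, -1.1, -0.2]
grip_width: 0.3
```

```bash
python3 -c "
from h import *
to((526,19,36),-6.5)
print(manip.read_state()['q'].round(1))
for n in('side','top'):
    I=manip.grab_frame(n)[:,:,::-1];cv2.imwrite(f'pics/{n}5.png',I)
I=cv2.imread('pics/side5.png')[100:300,200:400];cv2.imwrite('pics/s5c.png',cv2.resize(I,None,fx=3,fy=3))
"
```

```text
t 13.33 pos [ 410.2 -120.9  374.9] f [ 0.4 -1.1 -0.2] w 0.3
turn [0.69 0.32 0.09] shift m [0.1538 0.0953 0.3392]
[-32.7 -17.3 101.4   0.   95.1 -26.3]
```

View pics/s5c.png

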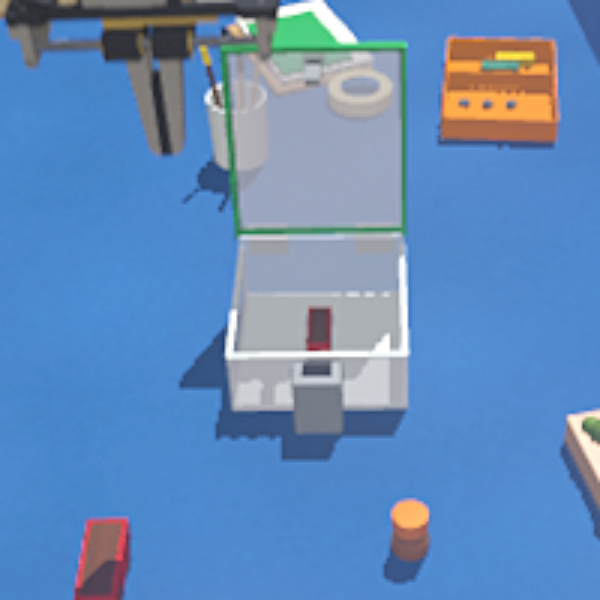

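View pics/top5.png

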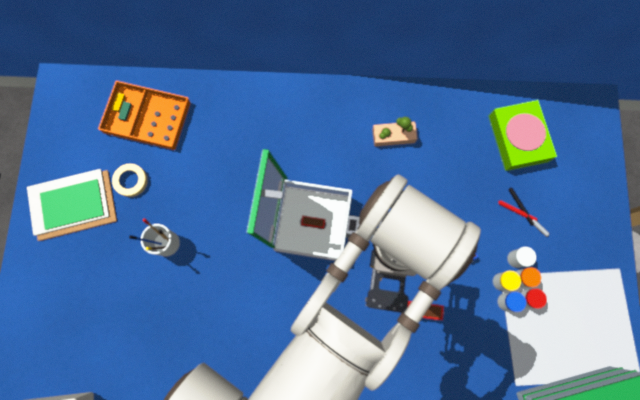

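The wagon stands upright mid-box, at (320,328) in the side crop and (313,222) in the top view. The lid is fully open with its top edge at about (265,190)/(245,240) in the top view. Now I'll go over and behind the lid.

Call:
send_rows:
  moves: "0 0 0 0.03 0.01 0 0;0 0 0 0.06 0.02 0 0;0 0 0 0.09 0.03 0 0;0 0 0 0.12 0.04 0 0;0 0 0 0.15 0.05 0 0;0.5 0 0 0.18 0.06 0 0;0.5 0 0 0.21 0.07 0 0;0.5 0 0 0.24 0.08 0 0;0.5 0 0 0.27 0.09 0 0;0.5 0 0 0.298 0.1 0 0;0.5 0 0 0.298 0.1 0 0;0.5 0 0 0.298 0.1 0 0"

```text
t: 14.43
eef_pos: [543.6, 164.8, 373.1]
tool_rot: [[0.109, 0.994, 0.003], [0.994, -0.109, -0.008], [-0.008, 0.004, -1.0]]
ft_force: [1.0, -0.7, -0.2]
grip_width: 0.4
```

```bash
python3 -c "
from h import *
to((543,164,275),-6.5)
"
```

```text
t 14.43 pos [543.6 164.8 373.1] f [ 1.  -0.7 -0.2] w 0.4
turn [0.21 0.46 0.26] shift m [-0.     -0.0009  0.0981]
```

Call:
send_rows:
  moves: "0.2 0.4 0.2 0 -0.001 0.02 0;0.2 0.4 0.2 0 -0.001 0.04 0;0.2 0.4 0.2 0 -0.001 0.06 0;0.2 0.4 0.2 0 -0.001 0.08 0;0.2 0.4 0.2 0 -0.001 0.09 0;0.2 0.4 0.2 0 -0.001 0.094 0;0.2 0.4 0.2 0 -0.001 0.094 0;0.2 0.4 0.2 0 -0.001 0.094 0"

```text
t: 15.1
eef_pos: [543.2, 163.7, 280.2]
tool_rot: [[0.113, 0.994, 0.002], [0.994, -0.113, -0.001], [-0.001, 0.002, -1.0]]
ft_force: [-0.1, 0.5, -0.3]
grip_width: 0.9
```

```bash
cat >> h.py <<'E'
H=np.array([536.4,104.8,90.]);U=np.array([.1135,.9935,0])
def arc(ths):
    s=manip.read_state();R=s['tool_rot']
    for d in ths:
        t=np.radians(d);r=192-27*d/90
        if d>=90: u=12+(d-90)*3.;v=255
        else:
            u=-r*np.cos(t)+2*np.sin(t)+10; v=90+r*np.sin(t)+2*np.cos(t)+(2 if d<5 else 0)
        p=H+U*u+[0,0,v+25-90]
        print(d,p.round(0),(R.T@(p-s['eef_pos'])/1000).round(4))
E
python3 -c "
from h import *
to((543,164,280),-6.5)
arc([100,97,95,93,91,89,87,85,82,80,77,74])
for n in('side','top'):
    I=manip.grab_frame(n)[:,:,::-1];cv2.imwrite(f'pics/{n}6.png',I)
"
```

```text
t 15.1 pos [543.2 163.7 280.2] f [-0.1  0.5 -0.3] w 0.9
turn [0.1  0.05 0.03] shift m [ 0.0002 -0.0002  0.0002]
100 [541. 147. 280.] [-0.0173 -0.0001  0.0002]
97 [540. 138. 280.] [-0.0263 -0.0001  0.0002]
95 [539. 132. 280.] [-0.0323 -0.0001  0.0002]
93 [539. 126. 280.] [-0.0383 -0.0001  0.0002]
91 [538. 120. 280.] [-0.0443 -0.0001  0.0002]
89 [537. 114. 280.] [-0.0502 -0.0001 -0.0001]
87 [537. 108. 281.] [-0.056  -0.0001 -0.0005]
85 [536. 102. 281.] [-0.0619 -0.0001 -0.0008]
82 [535.  94. 281.] [-0.0707 -0.0001 -0.0008]
80 [534.  88. 281.] [-0.0765 -0.0001 -0.0005]
77 [533.  79. 280.] [-0.0854 -0.0001  0.0002]
74 [532.  70. 279.] [-0.0942 -0.0002  0.0015]
```

View pics/side6.png

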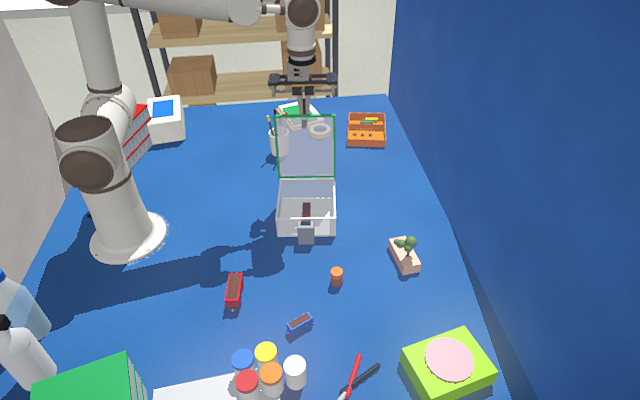

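View pics/top6.png

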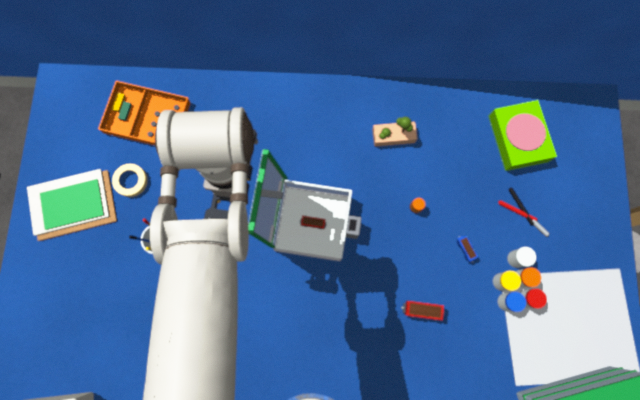

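The fingers are behind the lid, seen through its top edge at (305,108) in the side view. I'll start the swing.

Call:
send_rows:
  moves: "0 0 0 -0.009 0 0 0;0 0 0 -0.0175 0 0 0;0 0 0 -0.022 0 0 0;0 0 0 -0.0265 0 0 0;0 0 0 -0.032 0 0 0;0 0 0 -0.038 0 0 0;0 0 0 -0.044 0 0 0;0 0 0 -0.05 0 0 0;0 0 0 -0.056 0 -0.0005 0;0 0 0 -0.062 0 -0.0008 0;0 0 0 -0.0665 0 -0.0008 0;0 0 0 -0.071 0 -0.0008 0"

```text
t: 16.2
eef_pos: [535.1, 93.0, 280.7]
tool_rot: [[0.113, 0.994, 0.001], [0.994, -0.113, -0.0], [-0.0, 0.001, -1.0]]
ft_force: [1.1, 3.9, -2.8]
grip_width: 0.2
```

```bash
python3 -c "
from h import *
arc([80,78,76,73.5,71,68,65,62,59,56,53,50])
to((543,164,280),-6.5)
for n in('side',):
    I=manip.grab_frame(n)[:,:,::-1];cv2.imwrite(f'pics/{n}7.png',I)
"
```

```text
80 [534.  88. 281.] [-0.0054 -0.     -0.0001]
78 [534.  82. 280.] [-0.0113 -0.      0.0003]
76 [533.  76. 280.] [-0.0172 -0.      0.001 ]
73.5 [532.  69. 279.] [-0.0245 -0.      0.0021]
71 [531.  61. 277.] [-0.0318 -0.0001  0.0036]
68 [530.  53. 275.] [-0.0406 -0.0001  0.0058]
65 [529.  44. 272.] [-0.0493 -0.0001  0.0085]
62 [528.  36. 269.] [-0.0578 -0.0001  0.0116]
59 [528.  27. 265.] [-0.0662 -0.0001  0.0152]
56 [527.  19. 261.] [-0.0745 -0.0001  0.0193]
53 [526.  11. 257.] [-0.0825 -0.0001  0.0238]
50 [525.   3. 252.] [-0.0904 -0.0001  0.0288]
t 16.2 pos [535.1  93.  280.7] f [ 1.1  3.9 -2.8] w 0.2
turn [0.06 0.02 0.04] shift m [ 0.0714 -0.0001  0.0006]
```

View pics/side7.png

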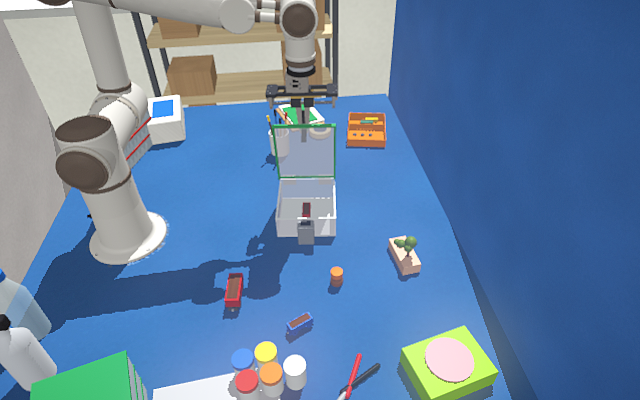

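The lid is following the fingertips at about 4 N. I'll continue along the arc.

Call:
send_rows:
  moves: "0 0 0 -0.0054 0 0 0;0 0 0 -0.0113 0 0.0003 0;0 0 0 -0.0172 0 0.001 0;0 0 0 -0.0245 0 0.0021 0;0 0 0 -0.0318 0 0.0036 0;0 0 0 -0.0406 0 0.0058 0;0 0 0 -0.0493 0 0.0085 0;0 0 0 -0.0578 0 0.0116 0;0 0 0 -0.0662 0 0.0152 0;0 0 0 -0.0745 0 0.0193 0;0 0 0 -0.0785 0 0.0215 0;0 0 0 -0.0825 0 0.0238 0"

```text
t: 17.25
eef_pos: [524.5, 12.3, 254.9]
tool_rot: [[0.113, 0.994, -0.003], [0.994, -0.113, 0.005], [0.004, -0.003, -1.0]]
ft_force: [3.4, 12.3, -8.3]
grip_width: 0.7
```

```bash
python3 -c "
from h import *
arc([51,49,46,43,40,37,34,31,28,26,24,22])
"
```

```text
51 [525.   6. 254.] [-0.0064  0.0013  0.0012]
49 [525.   1. 250.] [-0.0116  0.0014  0.0047]
46 [524.  -7. 245.] [-0.0191  0.0014  0.0102]
43 [523. -14. 239.] [-0.0264  0.0014  0.0161]
40 [522. -21. 232.] [-0.0334  0.0014  0.0225]
37 [521. -28. 225.] [-0.0401  0.0014  0.0292]
34 [521. -34. 218.] [-0.0465  0.0014  0.0363]
31 [520. -40. 211.] [-0.0525  0.0015  0.0438]
28 [519. -45. 203.] [-0.0581  0.0015  0.0516]
26 [519. -49. 198.] [-0.0617  0.0015  0.057 ]
24 [518. -52. 192.] [-0.065   0.0015  0.0626]
22 [518. -55. 186.] [-0.0682  0.0015  0.0682]
```

The push force has turned tangential: the fingertip corner has caught the 2 mm edge of the raised green spot, because I let it slide outward from r=165 to 176. I'll back off, let the lid open, and redo the swing with the corner on the spot at constant r≈187.

Call:
send_rows:
  moves: "0 0 0 0.01 0 -0.005 0;0 0 0 0.03 0 -0.015 0;0 0 0 0.06 0 -0.03 0;0 0 0 0.09 0.001 -0.046 0;0 0 0 0.12 0.001 -0.046 0;0 0 0 0.145 0.001 -0.046 0;0 0 0 0.153 0.001 -0.046 0;0 0 0 0.153 0.001 -0.046 0;0 0 0 0.153 0.001 -0.046 0;0 0 0 0.153 0.001 -0.046 0;0 0 0 0.153 0.001 -0.046 0;0 0 0 0.153 0.001 -0.046 0"

```text
t: 18.25
eef_pos: [542.9, 162.8, 301.5]
tool_rot: [[0.114, 0.993, -0.003], [0.993, -0.114, 0.004], [0.004, -0.003, -1.0]]
ft_force: [0.1, -0.5, -0.9]
grip_width: 0.7
```

Call:
send_rows:
  moves: "0 0 0 0 0 0 0;0 0 0 0 0 0 0;0 0 0 0 0 0 0;0 0 0 0 0 0 0"

```text
t: 18.58
eef_pos: [542.9, 162.6, 301.5]
tool_rot: [[0.115, 0.993, -0.003], [0.993, -0.115, 0.004], [0.004, -0.003, -1.0]]
ft_force: [-0.1, 0.5, 0.5]
grip_width: 0.5
```

```bash
cat >> h.py <<'E'
def arc(ths,r=187,off=4):
    s=manip.read_state();R=s['tool_rot'];to((537,105,300),-6.5)
    for d in ths:
        t=np.radians(d)
        if d>=90: u=10+off+(d-90)*3.3;v=90+r
        else:
            u=-r*np.cos(t)+off*np.sin(t)+10; v=90+r*np.sin(t)+off*np.cos(t)
        p=H+U*u+[0,0,v+25-90]
        print(d,p.round(0),(R.T@(p-s['eef_pos'])/1000).round(4))
E
python3 -c "
from h import *
arc([102,97,95,93,91,89,87,85,82,80,77,74])
for n in('side','top'):
    I=manip.grab_frame(n)[:,:,::-1];cv2.imwrite(f'pics/{n}8.png',I)
"
```

```text
t 18.58 pos [542.9 162.6 301.5] f [-0.1  0.5  0.5] w 0.5
turn [-0.2  -0.21 -0.08] shift m [-0.0579  0.0008  0.0013]
102 [542. 158. 302.] [-0.0045  0.0001 -0.0005]
97 [541. 142. 302.] [-0.021   0.0001 -0.0006]
95 [540. 135. 302.] [-0.0276  0.0001 -0.0006]
93 [539. 129. 302.] [-0.0342  0.0002 -0.0006]
91 [538. 122. 302.] [-0.0408  0.0002 -0.0006]
89 [538. 115. 302.] [-0.0474  0.0002 -0.0007]
87 [537. 109. 302.] [-0.0539  0.0002 -0.0006]
85 [536. 103. 302.] [-0.0605  0.0002 -0.0004]
82 [535.  93. 301.] [-0.0702  0.0002  0.0005]
80 [534.  86. 300.] [-0.0767  0.0002  0.0014]
77 [533.  77. 298.] [-0.0863  0.0002  0.0031]
74 [532.  67. 296.] [-0.0959  0.0002  0.0053]
```

View pics/side8.png

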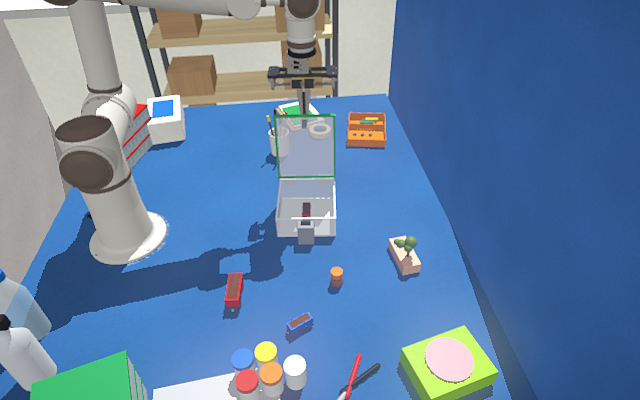

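View pics/top8.png

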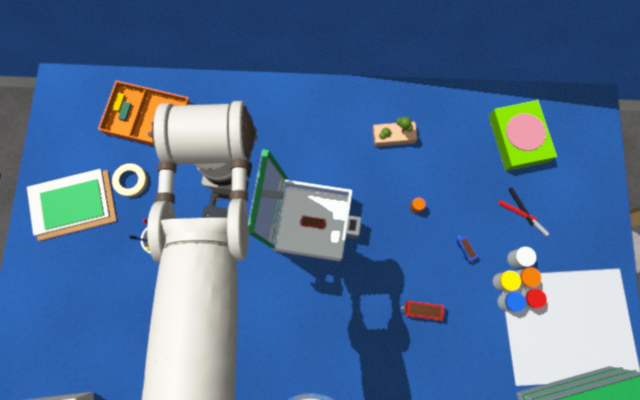

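The lid is fully open again and intact. I'll redo the swing in shorter calls.

Call:
send_rows:
  moves: "0 0 0 -0.008 0 0 0;0 0 0 -0.0145 0 0 0;0 0 0 -0.021 0 0 0;0 0 0 -0.0276 0 0 0;0 0 0 -0.0342 0 0 0;0 0 0 -0.0408 0 0 0;0 0 0 -0.0474 0 -0.0005 0;0 0 0 -0.0539 0 -0.0005 0;0 0 0 -0.0605 0 -0.0003 0;0 0 0 -0.067 0 0 0;0 0 0 -0.0702 0 0.0005 0"

```text
t: 19.6
eef_pos: [534.9, 92.0, 300.7]
tool_rot: [[0.115, 0.993, -0.003], [0.993, -0.115, 0.004], [0.003, -0.003, -1.0]]
ft_force: [0.5, 3.7, 3.1]
grip_width: 0.7
```

```bash
python3 -c "
from h import *
arc([80,78,75,72,69,66,63,60])
"
```

```text
t 19.6 pos [534.9  92.  300.7] f [0.5 3.7 3.1] w 0.7
turn [-0.18 -0.2  -0.1 ] shift m [0.0131 0.0006 0.0008]
80 [534.  86. 300.] [-0.0057  0.      0.0009]
78 [534.  80. 299.] [-0.0121  0.0001  0.002 ]
75 [532.  70. 297.] [-0.0217  0.0001  0.004 ]
72 [531.  61. 294.] [-0.0311  0.0001  0.0066]
69 [530.  52. 291.] [-0.0404  0.0001  0.0096]
66 [529.  43. 287.] [-0.0496  0.0001  0.0131]
63 [528.  34. 283.] [-0.0585  0.0002  0.0171]
60 [527.  25. 279.] [-0.0672  0.0002  0.0216]
```

Call:
send_rows:
  moves: "0 0 0 -0.0057 0 0.0009 0;0 0 0 -0.0121 0 0.002 0;0 0 0 -0.0217 0 0.004 0;0 0 0 -0.0311 0 0.0066 0;0 0 0 -0.0404 0 0.0096 0;0 0 0 -0.0496 0 0.0131 0;0 0 0 -0.0585 0 0.0171 0;0 0 0 -0.0625 0 0.019 0"

```text
t: 20.27
eef_pos: [527.5, 28.4, 280.9]
tool_rot: [[0.116, 0.993, -0.003], [0.993, -0.116, 0.003], [0.003, -0.003, -1.0]]
ft_force: [2.1, 1.8, 4.2]
grip_width: 0.5
```

```bash
python3 -c "
from h import *
arc([60,58,55,52,49,46,43,40])
"
```

```text
t 20.27 pos [527.5  28.4 280.9] f [2.1 1.8 4.2] w 0.5
turn [-0.19 -0.14 -0.17] shift m [ 0.0773  0.0005 -0.0189]
60 [527.  25. 279.] [-0.0031  0.0002  0.002 ]
58 [527.  20. 276.] [-0.0088  0.0002  0.0052]
55 [526.  11. 270.] [-0.017   0.0003  0.0104]
52 [525.   3. 265.] [-0.0251  0.0003  0.0161]
49 [524.  -4. 259.] [-0.0328  0.0003  0.0221]
46 [523. -11. 252.] [-0.0401  0.0004  0.0286]
43 [522. -18. 245.] [-0.0472  0.0004  0.0354]
40 [522. -25. 238.] [-0.0538  0.0005  0.0425]
```

Call:
send_rows:
  moves: "0 0 0 -0.0031 0 0.002 0;0 0 0 -0.0088 0 0.0052 0;0 0 0 -0.017 0 0.0104 0;0 0 0 -0.0251 0 0.0161 0;0 0 0 -0.0328 0 0.0221 0;0 0 0 -0.0401 0 0.0286 0;0 0 0 -0.0472 0.0004 0.0354 0;0 0 0 -0.0505 0.0004 0.039 0"

```text
t: 20.93
eef_pos: [521.7, -23.0, 241.4]
tool_rot: [[0.117, 0.993, -0.003], [0.993, -0.117, 0.001], [0.001, -0.004, -1.0]]
ft_force: [0.2, 0.3, 6.8]
grip_width: 0.5
```

```bash
python3 -c "
from h import *
arc([40,38,35,32,29,26,23,20])
"
```

```text
t 20.93 pos [521.7 -23.  241.4] f [0.2 0.3 6.8] w 0.5
turn [-0.2  -0.06 -0.19] shift m [ 1.29e-01  1.00e-04 -5.85e-02]
40 [522. -25. 238.] [-0.002   0.0001  0.0031]
38 [521. -29. 233.] [-0.0062  0.0002  0.0081]
35 [520. -35. 226.] [-0.0122  0.0002  0.0158]
32 [520. -41. 217.] [-0.0178  0.0003  0.0239]
29 [519. -46. 209.] [-0.023   0.0003  0.0322]
26 [519. -51. 201.] [-0.0277  0.0003  0.0408]
23 [518. -55. 192.] [-0.0319  0.0004  0.0496]
20 [518. -58. 183.] [-0.0357  0.0004  0.0586]
```

Call:
send_rows:
  moves: "0 0 0 -0.002 0 0.0031 0;0 0 0 -0.0062 0 0.0081 0;0 0 0 -0.0122 0 0.0158 0;0 0 0 -0.0178 0 0.0239 0;0 0 0 -0.023 0 0.0322 0;0 0 0 -0.0277 0 0.0408 0;0 0 0 -0.0319 0 0.0496 0;0 0 0 -0.034 0 0.054 0"

```text
t: 21.6
eef_pos: [517.6, -57.9, 186.9]
tool_rot: [[0.117, 0.993, -0.003], [0.993, -0.117, -0.0], [-0.001, -0.003, -1.0]]
ft_force: [2.6, 0.9, 6.1]
grip_width: 0.5
```

```bash
python3 -c "
from h import *
arc([20,18,15,12,10,8,6,5,4,3,2])
cv2.imwrite('pics/s9.png',manip.grab_frame('side')[:,:,::-1])
"
```

```text
t 21.6 pos [517.6 -57.9 186.9] f [2.6 0.9 6.1] w 0.5
turn [-0.17  0.03 -0.2 ] shift m [ 1.640e-01 -1.000e-04 -1.132e-01]
20 [518. -58. 183.] [-0.0005  0.0002  0.0041]
18 [517. -61. 177.] [-0.0028  0.0002  0.0103]
15 [517. -64. 167.] [-0.0058  0.0003  0.0196]
12 [517. -66. 158.] [-0.0082  0.0003  0.0291]
10 [517. -68. 151.] [-0.0096  0.0003  0.0354]
8 [517. -69. 145.] [-0.0108  0.0004  0.0419]
6 [516. -70. 139.] [-0.0117  0.0004  0.0483]
5 [516. -70. 135.] [-0.0121  0.0004  0.0516]
4 [516. -70. 132.] [-0.0124  0.0004  0.0548]
3 [516. -71. 129.] [-0.0127  0.0004  0.0581]
2 [516. -71. 126.] [-0.0129  0.0004  0.0613]
```

View pics/s9.png

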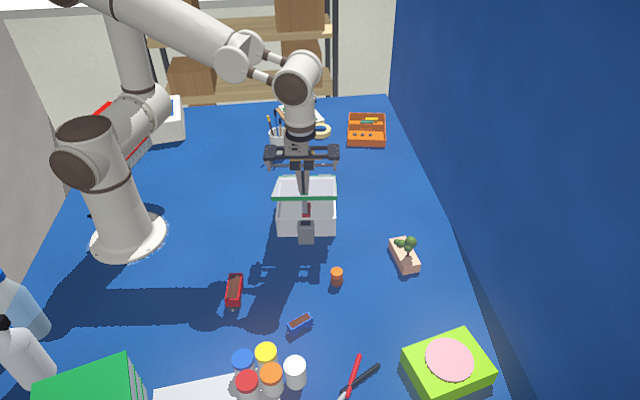

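Call:
send_rows:
  moves: "0 0 0 -0.0005 0 0.0041 0;0 0 0 -0.0028 0 0.0103 0;0 0 0 -0.0058 0 0.018 0;0 0 0 -0.008 0 0.025 0;0 0 0 -0.0095 0 0.032 0;0 0 0 -0.0112 0 0.039 0;0 0 0 -0.0127 0 0.045 0;0 0 0 -0.014 0 0.05 0;0 0 0 -0.015 0 0.054 0;0 0 0 -0.0155 0 0.057 0;0 0 0 -0.0155 0 0.059 0;0 0 0 -0.0155 0 0.06 0"

```text
t: 22.65
eef_pos: [515.5, -73.0, 126.4]
tool_rot: [[0.116, 0.993, -0.003], [0.993, -0.116, 0.001], [0.0, -0.003, -1.0]]
ft_force: [1.1, 4.2, 7.0]
grip_width: 0.6
```

Call:
send_rows:
  moves: "0 0 0 0 0 0.002 0;0 0 0 0 0 0.004 0;0 0 0 0 0 0.006 0;0 0 0 0 0 0.008 0;0 0 0 0 0 0.008 0"

```text
t: 23.07
eef_pos: [515.6, -73.2, 118.6]
tool_rot: [[0.116, 0.993, -0.003], [0.993, -0.116, 0.0], [-0.0, -0.003, -1.0]]
ft_force: [1.0, 1.7, 5.8]
grip_width: -0.0
```

Call:
send_rows:
  moves: "0 0 0 0 0 0.0015 0;0 0 0 0 0 0.003 0;0 0 0 0 0 0.0045 0;0 0 0 0 0 0.006 0;0 0 0 0 0 0.0065 0"

```text
t: 23.48
eef_pos: [515.5, -73.3, 112.4]
tool_rot: [[0.116, 0.993, -0.003], [0.993, -0.116, -0.0], [-0.0, -0.003, -1.0]]
ft_force: [-0.1, 2.2, 8.0]
grip_width: 0.6
```

Call:
send_rows:
  moves: "0 0 0 0 0 0.001 0;0 0 0 0 0 0.0015 0;0 0 0 0 0 0.0015 0"

```text
t: 23.73
eef_pos: [515.6, -73.2, 111.3]
tool_rot: [[0.115, 0.993, -0.004], [0.993, -0.115, -0.0], [-0.001, -0.003, -1.0]]
ft_force: [0.9, 3.0, 6.8]
grip_width: 0.5
```

Call:
send_rows:
  moves: "0 0 0 0 0 0.001 0;0 0 0 0 0 0.0015 0;0 0 0 0 0 0.0015 0"

```text
t: 23.98
eef_pos: [515.6, -73.2, 110.2]
tool_rot: [[0.115, 0.993, -0.004], [0.993, -0.115, -0.0], [-0.001, -0.004, -1.0]]
ft_force: [0.3, 2.4, 6.4]
grip_width: 0.3
```

Call:
send_rows:
  moves: "0 0 0 0 0 0.001 0;0 0 0 0 0 0.0015 0;0 0 0 0 0 0.0015 0"

```text
t: 24.23
eef_pos: [515.6, -73.2, 109.7]
tool_rot: [[0.114, 0.993, -0.004], [0.993, -0.114, -0.0], [-0.001, -0.004, -1.0]]
ft_force: [-2.2, 3.0, 11.7]
grip_width: 0.6
```

Call:
send_rows:
  moves: "0 0 0 0 0 0.001 0;0 0 0 0 0 0.0015 0;0 0 0 0 0 0.0015 0"

```text
t: 24.48
eef_pos: [515.7, -73.2, 109.5]
tool_rot: [[0.114, 0.994, -0.004], [0.994, -0.114, -0.0], [-0.001, -0.004, -1.0]]
ft_force: [-2.4, 3.7, 14.4]
grip_width: 0.5
```

Stop felt at the same height. I'll release slowly and check that the lid does not follow.

Call:
send_rows:
  moves: "0 0 0 0 0 -0.003 0;0 0 0 0 0 -0.008 0;0 0 0 0 0 -0.016 0;0 0 0 0 0 -0.016 0;0 0 0 0 0 -0.016 0;0 0 0 0 0 -0.016 0"

```text
t: 24.98
eef_pos: [514.9, -73.2, 124.6]
tool_rot: [[0.114, 0.993, -0.006], [0.994, -0.114, -0.0], [-0.001, -0.006, -1.0]]
ft_force: [-0.5, -0.5, -0.6]
grip_width: 0.2
```

```bash
python3 -c "
from h import *
to((515,-73,200),-6.5)
"
```

```text
t 24.98 pos [514.9 -73.2 124.6] f [-0.5 -0.5 -0.6] w 0.2
turn [-0.36  0.06 -0.03] shift m [ 0.0001 -0.0003 -0.0754]
```

No force, so the lid is latched. I'll clear away and verify.

Call:
send_rows:
  moves: "0 0 0 0 0 -0.03 0;0 0 0 0 0 -0.07 0;0 0 0 -0.02 -0.02 -0.1 0;0 0 0 -0.05 -0.05 -0.14 0;0 0 0 -0.08 -0.08 -0.16 0;0 0 0 -0.1 -0.12 -0.18 0;0 0 0 -0.1 -0.14 -0.18 0;0 0 0 -0.1 -0.14 -0.18 0;0 0 0 -0.1 -0.14 -0.18 0;0 0 0 -0.1 -0.14 -0.18 0;0 0 0 -0.1 -0.14 -0.18 0;0 0 0 -0.1 -0.14 -0.18 0"

```text
t: 25.98
eef_pos: [365.9, -155.9, 304.3]
tool_rot: [[0.112, 0.994, -0.008], [0.994, -0.112, 0.002], [0.001, -0.009, -1.0]]
ft_force: [0.7, 0.1, 0.5]
grip_width: 0.6
```

```bash
python3 -c "
from h import *
to((515,-73,200),-6.5)
S=manip.grab_frame('side');T=manip.grab_frame('top')
cv2.imwrite('pics/s10.png',S[:,:,::-1]);cv2.imwrite('pics/t10.png',T[:,:,::-1])
for n,I,r in(('side',S,(265,165,350,250)),('top',T,(260,170,375,270))):
    for b in blobs(I,(45,90,60),(85,255,255),10,r): print(n,b[0],b[1])
cv2.imwrite('pics/s10c.png',cv2.resize(S[120:320,200:400],None,fx=3,fy=3)[:,:,::-1])
"
```

```text
t 25.98 pos [ 365.9 -155.9  304.3] f [0.7 0.1 0.5] w 0.6
turn [-0.49 -0.04  0.06] shift m [0.0991 0.1397 0.1032]
side [302.5 175.9] [296, 175, 14, 2, 14]
side [304.6 215.2] [301, 213, 8, 5, 33]
side [303.2 221.7] [273, 220, 64, 4, 156]
top [282.3 178.9] [281, 177, 4, 5, 14]
top [276.5 210.8] [273, 196, 8, 31, 87]
top [353.  222.8] [349, 219, 9, 9, 64]
top [270.6 244.2] [269, 241, 4, 7, 18]
```

View pics/s10c.png

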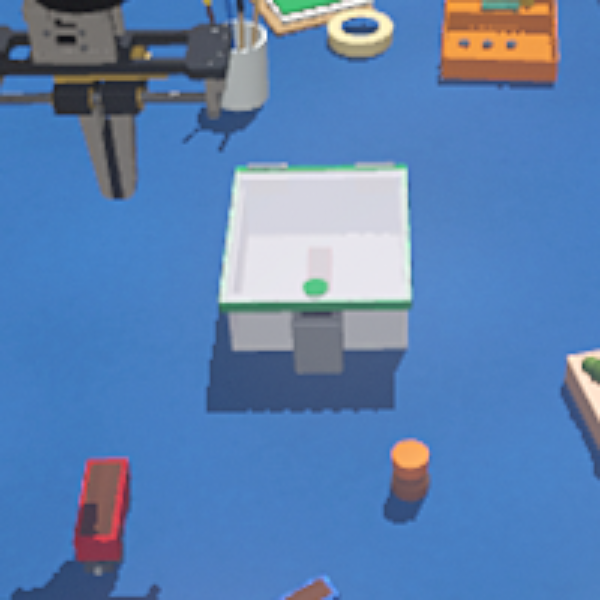

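View pics/t10.png

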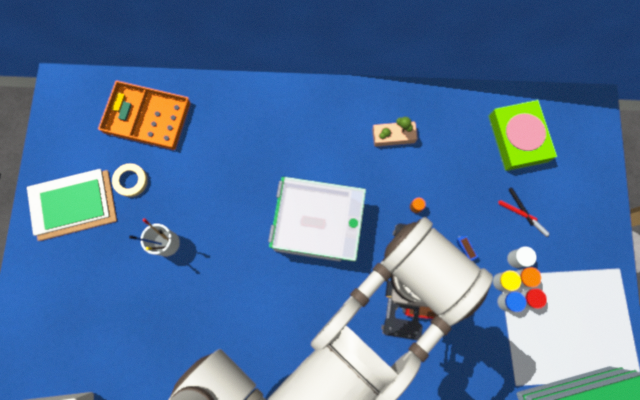

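The lid is level, with the spot back at exactly (304.6,215.2) in the side view and (353.0,222.8) in the top view. The wagon is visible inside and the bystanders have not moved.

```bash
python3 -c "
from bench import manip
print(manip.job_done())"
```

```text
the job is handed in; nothing more can be done
None
```

I pressed the lid until the latch let go and it sprang open. I then stood the small red wagon upright in the middle of the box, swung the lid down and pressed it until the latch caught. The job was handed in at about 26 s, well inside the 72 s limit.

- **Last checks:** About a second after release, the green spot is at the same pixels as at the start in both views, so the lid is level and latched. The wagon shows through the lid. The pot, cup and tree stand where they were, and the arm is clear of everything.
- **Press forces:** The stop was at the same height both times, about 9.5 mm down. Including sideways force, the highest readings were about 15 N on both presses, below the 18 N limit.
- **What went wrong:** On the first closing swing the fingertips caught the raised edge of the green spot. The reading at the end of that call was about 15 N. I backed off, let the lid open again and redid the swing from further out on the spot without trouble.
- **Not confirmed:** Force was only read at the end of each call, so a brief higher peak during that catch can't be ruled out. The lid showed no visible damage.

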